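# Unhook the hammerhead hook from its channel and bin both parts

## Task

The hanging hook is caught by its hammer head inside the slotted steel channel. Twist the hook until its head lines up with the slot and lift it out, then put the hook in the deep square wooden box and lay the channel flat, slot upward, on the floor of the long shallow wooden tray. Leave the jar, the can and the black wheel alone.

Things in the scene. Friction and masses are not known exactly. Their poses are not given: they have to be found in the camera images.
- channel: Loose bright steel channel, slot up: 150 mm long (x), 54 wide (y), 28 tall, about 0.45 kg. Floor 3, side walls 3, end plates 4 mm thick. Hollow inside, 48 mm wide; see point channel_slot for its slot. Origin: centre of the underside; z up. Grip it across its 54 mm width.
- channel_slot (a point): Centre of the channel's slot, level with its top, 28 mm above its underside. The slot is 24 mm wide and 142 mm long, along the channel's x, between two inward lips 4 mm thick. The hook's head passes it only with the hook's x axis along the slot (either way round, within about 7 deg).
- hook: Loose dark steel hook, 105 mm tall, about 0.25 kg, upright in the channel. Foot: hammer head 42 mm (x) x 18 (y) x 14 tall, standing on the channel's floor under the lips, with 7 mm of free lift; it turns freely there. Starts 45 to 135 deg across the slot, up to 30 mm along it from the middle. Origin: centre of the head's underside; z up the shank, x along the head.
- hook_shank (a point): Point on the axis of the hook's flat shank, 68 mm above the head's underside, a good place to grip across the 10 mm thickness (the hook's y). The shank is 16 mm (x) x 10 mm (y), straight from 14 to 82 mm up; above it a 10 mm round bar bends over towards the hook's +x, top at 105 mm, its tip pointing down at x = 36, z = 65 mm.
- box: Fixed deep square wooden box, open on top, 186 x 186 x 90 mm outside, walls and floor 8 mm. Origin: centre of the underside.
- tray: Fixed long shallow wooden tray, open on top, 226 mm (x) x 156 mm (y) x 45 mm outside, walls and floor 8 mm. Origin: centre of the underside; x along its length. The box and the tray stand on either side of the channel and may swap sides.
- jar: Bystander: closed glass jar, 72 mm in diameter, 100 mm tall. Origin: centre of the underside. Leave alone.
- can: Bystander: closed can, 60 mm in diameter, 130 mm tall. Origin: centre of the underside. Leave alone.
- wheel: Bystander: black caster wheel lying flat, 90 mm in diameter, 30 mm thick, 32 mm bore, at the far side of the bench. Origin: centre of the underside. Leave alone.
There are look-alikes about, which are no part of the job. Several things look just like the hook: the one meant starts farthest to the robot's right.

How it is judged (in metres and radians):
At the end, for the whole second after the job is handed in: The hook is at rest in the square box: its head between the walls, its shank point over the box, both less than 100 mm above the bench. The channel is at rest flat on the tray's floor, slot upward (within 7 deg), its underside within 6 mm of the tray's floor (x of hook in the frame of box between -0.085 and 0.085 m and y of hook in the frame of box between -0.085 and 0.085 m and x of hook_shank in the frame of box between -0.093 and 0.093 m and y of hook_shank in the frame of box between -0.093 and 0.093 m and z of each of hook, hook_shank in the frame of box below 0.1 m and x of channel in the frame of tray between -0.04 and 0.04 m and y of channel in the frame of tray between -0.055 and 0.055 m and z of channel in the frame of tray below 0.014 m and angle between channel's own z axis and vertical below 0.12 rad and linear speed of each of hook, channel below 0.02 m/s); the robot touches nothing.
It fails at once if the jar is pushed more than 30 mm or knocked over (distance of jar from where it was at the start of the episode above 0.03 m or angle between jar's own z axis and vertical above 0.5 rad).
It fails at once if the can is pushed more than 30 mm or knocked over (distance of can from where it was at the start of the episode above 0.03 m or angle between can's own z axis and vertical above 0.5 rad).
It fails at once if the wheel is pushed more than 30 mm or knocked over (distance of wheel from where it was at the start of the episode above 0.03 m).
It also fails if it takes over 64 s, if anything falls off the work surface, if the arm or the gripper's body presses on something with over 40 N, if the wrist force passes 120 N, or if a joint passes its speed limit or range.

## Robot

A 6-joint arm with a two-finger parallel gripper is mounted at the origin on the work surface. World frame = base frame: x ahead of the robot, y to its left, z up, the work surface at z = 0. Lengths are in mm, angles in rad, forces in N, time in s.
With the tool pointing down it reaches from about 300 to 775 mm from the base axis. Payload 14.6 kg.
Tool frame: the origin (TCP) lies at the very end of the fingers, on their centre line; the grasp point (between the pads) lies 19 mm behind it; z points along the fingers, y is the line along which they close (so a half turn about z gives the same grasp; the last joint's range is limited). The gripper opens to 94 mm and grips with 3 to 60 N. Pads are 16 mm wide; open, the fingers measure 119 mm over their backs; the gripper's body (75 mm by 177 mm) begins 78 mm behind the grasp point.
Start: joints at [1.19, 0.3, 1.521, -0, 1.321, -0.067], TCP at [169.769, 523.133, 205.446] pointing down, gripper open.
Joint ranges: [-3.03, 3.03], [-0.79, 2.21], [0.23, 2.52], [-1.04, 4.18], [0, 3.07], [-2.55, 2.55]. Speed limits (rad/s): [2.22, 2.22, 2.57, 3.14, 3.14, 3.14].

## Interface

Orientations are given as [roll, pitch, yaw] about the fixed x, y, z axes, in that order (R = Rz(yaw) Ry(pitch) Rx(roll)).
In Python, from cell import manip gives the robot as it stands.
- The arm moves only by the tool servo_tool, never from a script. Its argument "motion" is a list that holds one entry, the list of rows, each a list of 7 numbers: the shift along the world's x, y, z as a fraction of full scale, then the turn, a rotation vector about the world's x, y, z as a fraction of full scale, then the closure, from 0 (fully open) to 1 (shut). In form: [[[x, y, z, rx, ry, rz, gripper], ...]]. A call has 1 to 10 rows; each row is the pose to reach, as a shift and turn from the pose commanded when the call began, turning the shorter way round; what a row does not reach only later rows make up. Full scale, the value 1, is 0.5 m for a shift and pi rad for a turn. A row lasts 1/10 s, in which the tool goes at most 50 mm and 8.59 degrees, less where a joint would pass 70% of its speed; a pose out of reach is approached as far as the arm can. A call with a number of a shift or a turn outside -1 to 1 is refused whole. A call with a gripper value outside its range is refused whole. The fingers move at their own pace and stop on an object; "newtons" is the grip in N (left out, the last holds). Time passes only in rows, so rows that repeat a pose let the fingers close. It gives the time, the measured TCP pose, the force, the opening and the grip force at its end, in the units of the state.
- manip.read_state(): the state, without advancing time (a new reading comes with each control period).
- manip.camera(name): name is "scene" or "top"; returns a dict with "frame" (420x560x3 uint8, red, green, blue), "range_z" (420x560 float32, mm along the optical axis (not along the pixel's ray), 0 where there is no reading), "vfov" (degrees; the focal length in pixels is half the picture's height over the tangent of half this angle, whatever the lens; pixels are square), "cx", "cy" (the principal point, pixels), "cam_to_world" (4x4, takes a point from camera to world coordinates). Camera axes: x right, y down, z forward; pixel columns grow to the right and rows downward; lengths in mm; the calibration is good to about 2 mm. A picture is of the moment at which its call begins.
- manip.sign_off(): hands the job in; it is judged then, once.
The state is a dict: "clock": time; "joints": joint angles; "qd": joint speeds; "effort": joint torques, N m; "eef_pos": TCP position; "eef_rot": TCP orientation; "wrist_force": force on the tool from outside, world axes, zero at the start; "moment": the same for the moment, N m; "finger_gap": finger opening in mm; "finger_force": force on a finger pad.
Only numpy, scipy, OpenCV 4.12 (cv2) and the standard library are available. Lean on these libraries where they do the work, as an engineer would, in place of code of your own. Each camera call takes 0.05 s, during which the arm holds its last target. There are 200 camera calls.

## Working session

There is one attempt and no reset: what is moved stays moved. The work goes in short steps, Python scripts to look and compute and a tool call to move; the robot and the scene stay as the last step left them, time stands still between calls to the robot, and variables do not carry over. Pictures are saved under pics/ and viewed, at most 10 in all, crops included, and the job is handed in when it is done.

Besides the shell and the picture viewer there is one more tool, called in YAML: its name, and indented under it one key for each argument. servo_tool: Moves the arm, as the interface text tells. Its arguments: {"type":"object","properties":{"motion":{"type":"array"},"newtons":{"type":"number"}},"required":["motion"]}

```bash
mkdir -p pics
cat > h.py <<'E'
import numpy as np, cv2
from cell import manip
def cam(n):
    c=manip.camera(n); H,W=c['frame'].shape[:2]
    c['f']=H/2/np.tan(np.radians(c['vfov'])/2); return c
def pts(c):
    z=c['range_z'].astype(float); v,u=np.indices(z.shape)
    P=np.stack([(u-c['cx'])/c['f']*z,(v-c['cy'])/c['f']*z,z,np.ones_like(z)],-1)
    return (P@np.array(c['cam_to_world']).T)[...,:3]
def save(c,n): cv2.imwrite('pics/'+n,c['frame'][...,::-1])
E
python3 - <<'E'
from h import *
for n in('scene','top'):
    c=cam(n); save(c,n+'1.png'); print(n,c['f'],c['cx'],c['cy'],np.round(c['cam_to_world'],3).tolist()); np.savez(n+'1.npz',P=pts(c),F=c['frame'],z=c['range_z'])
print(manip.read_state())
E
```

```text
scene 493.6775437494728 278.381431022942 207.6690946147981 [[0.436, 0.485, -0.758, 1380.61], [0.9, -0.236, 0.366, -400.615], [-0.001, -0.842, -0.539, 674.819], [0.0, 0.0, 0.0, 1.0]]
top 505.9055298732315 287.09752274035765 204.3720575701506 [[-0.012, -0.997, 0.079, 463.65], [-0.999, 0.015, 0.037, -15.661], [-0.038, -0.078, -0.996, 1056.305], [0.0, 0.0, 0.0, 1.0]]
{'clock': 0.1, 'joints': array([ 1.19035188e+00,  3.00442190e-01,  1.52150197e+00,  7.62873721e-06,
        1.32070658e+00, -6.66378138e-02]), 'qd': array([-0.00010847, -0.00039202, -0.001564  , -0.00121964, -0.00267266,
        0.00136398]), 'effort': array([-2.91659535e-04, -5.32643223e+01, -3.53283656e+01,  7.08980835e-02,
        2.34482624e-02, -7.94925973e-05]), 'eef_pos': array([169.70954717, 522.91924833, 204.93565517]), 'eef_rot': array([-3.14053741e+00, -7.78292552e-05,  2.82778409e+00]), 'wrist_force': array([-1.20585598,  0.83154355, -1.00325627]), 'moment': array([-0.00362431, -0.02557192,  0.01958981]), 'finger_force': 0.0, 'finger_gap': 94.01755424257863}
```

View pics/scene1.png

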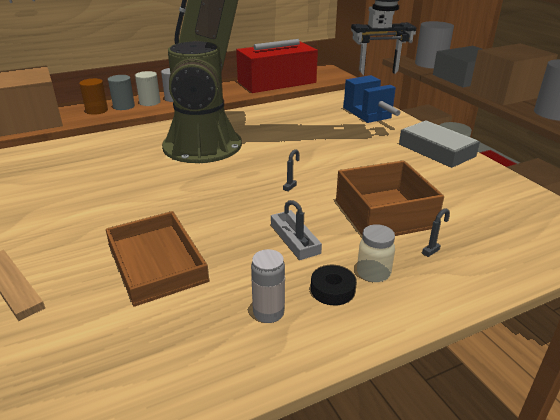

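View pics/top1.png

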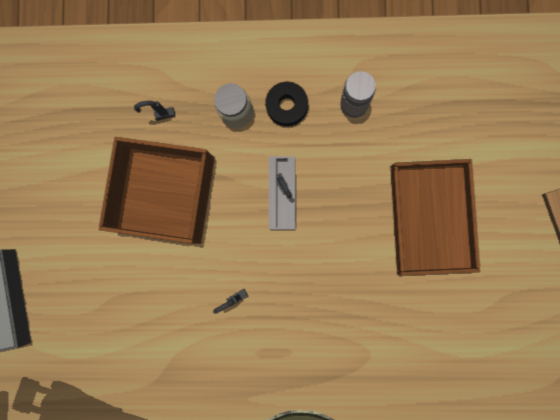

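Both views show the channel at top (283,193) / scene (297,232), the box at top (158,190), the tray at top (435,217), and the can, wheel and jar at top (358,92), (287,103) and (233,103).
Hook candidates are top (155,108) / scene (435,232), top (232,301) / scene (291,170), and top (285,188) / scene (297,220). World -y is to the right in the top view, so the farthest right is (285,188), the hook in the channel. I'll check it in a crop and measure it.

Run:
```python
from h import *
t=np.load('top1.npz'); s=np.load('scene1.npz')
a=cv2.resize(t['F'][145:240,245:325],None,fx=5,fy=5,interpolation=cv2.INTER_CUBIC)
b=cv2.resize(s['F'][190:265,260:330],None,fx=5.5,fy=6.33,interpolation=cv2.INTER_CUBIC)
h=min(a.shape[0],b.shape[0]); cv2.imwrite('pics/crop1.png',np.hstack([a[:h],b[:h]])[...,::-1])
for n,d in(('top',t),('scene',s)):
    P,F=d['P'],d['F'].astype(int); sat=F.max(-1)-F.min(-1)
    X,Y,Z=P[...,0],P[...,1],P[...,2]
    roi=(d['z']>0)
    if n=='top': roi&=0<1; m=np.zeros_like(roi); m[145:240,255:310]=1
    else: m=np.zeros_like(roi); m[190:262,262:330]=1
    roi&=m
    ch=roi&(sat<30)&(F.max(-1)>90)&(Z>18)&(Z<38)
    p=P[ch]; r=cv2.minAreaRect(p[:,:2].astype(np.float32)); print(n,'channel',ch.sum(),r,np.median(p[:,2]))
    for lo,hi in((45,60),(60,75),(75,90),(90,112)):
        q=P[roi&(Z>lo)&(Z<hi)]
        if len(q): print(' hook',lo,hi,len(q),q.mean(0).round(1),(cv2.minAreaRect(q[:,:2].astype(np.float32)) if len(q)>3 else ''))
    wood=(d['z']>0)
    print(' bench z',np.median(Z[wood&(abs(Z)<15)]))
P=t['P'];Z=P[...,2]
for nm,(u0,u1,v0,v1),lo,hi in(('box',(90,220,130,250),80,100),('tray',(380,490,150,285),35,55),('jar',(210,255,75,135),90,115),('can',(335,385,65,125),115,140),('wheel',(260,312,78,130),22,38)):
    q=P[v0:v1,u0:u1].reshape(-1,3); q=q[(q[:,2]>lo)&(q[:,2]<hi)]; print(nm,len(q),cv2.minAreaRect(q[:,:2].astype(np.float32)),np.median(q[:,2]))
```

```text
top channel 1144 ((569.2545776367188, 32.34160614013672), (53.74660110473633, 148.63804626464844), 89.50337982177734) 27.51300174200776
 hook 60 75 2 [570.9  22.4  70.3] 
 hook 75 90 16 [584.6  30.1  84.1] ((575.853515625, 25.827518463134766), (48.474884033203125, 9.410848617553711), 26.054025650024414)
 hook 90 112 114 [573.1  23.5 101.9] ((573.7371826171875, 23.71453094482422), (43.65859603881836, 9.812707901000977), 28.827552795410156)
 bench z -0.22690091262643364
scene channel 549 ((570.5006713867188, 31.90777015686035), (55.203857421875, 153.26181030273438), 89.46038055419922) 29.621697378487625
 hook 45 60 45 [593.1  31.5  52.4] ((592.1676635742188, 31.35672950744629), (16.681121826171875, 8.530356407165527), 48.21879577636719)
 hook 60 75 48 [590.   29.2  68. ] ((579.33642578125, 24.281177520751953), (44.68329620361328, 9.975210189819336), 32.65215301513672)
 hook 75 90 77 [581.4  25.4  82.3] ((577.0784912109375, 23.598430633544922), (50.5402717590332, 11.127872467041016), 31.857114791870117)
 hook 90 112 98 [578.2  23.7 101.5] ((576.3587036132812, 22.67464256286621), (42.302146911621094, 11.040027618408203), 35.31954574584961)
 bench z 2.098660145264205
box 1718 ((573.6435546875, 280.8436279296875), (187.2360076904297, 186.29747009277344), 81.0992660522461) 89.08216682272774
tray 1715 ((515.3510131835938, -275.0207214355469), (226.35081481933594, 156.8905792236328), 2.089500665664673) 43.26222201328494
jar 824 ((745.3623657226562, 127.06959533691406), (61.36708068847656, 60.81153106689453), 1.1712802648544312) 99.65036794423384
can 788 ((755.8860473632812, -120.90617370605469), (56.24592590332031, 57.23503875732422), 26.21235466003418) 129.13310189896174
wheel 1288 ((756.9552001953125, 20.925594329833984), (89.35992431640625, 88.06221008300781), 43.09108352661133) 29.5186569336945
```

View pics/crop1.png

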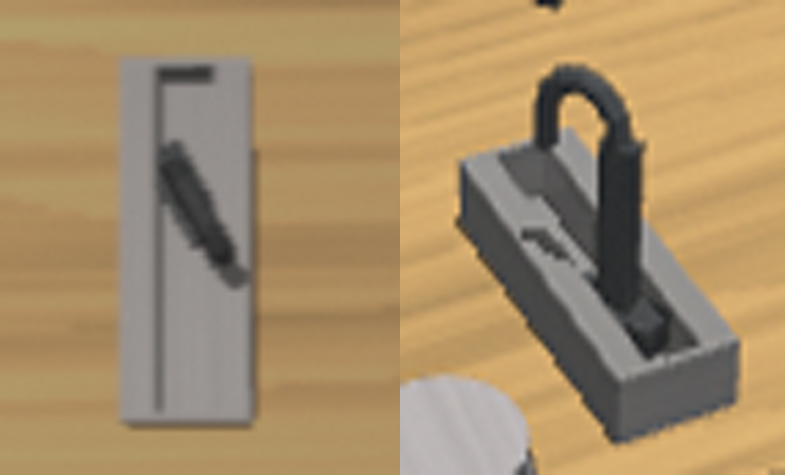

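The crop confirms the hammer hook stands in the channel, shank near world (589.5, 32.4). Its tip points toward -x/-y, so its yaw is about 209°, roughly 29° off the slot. The channel is at (569, 32), yaw about 0. I'll move above the shank and look again.

servo_tool:
  motion:
    - [[0.84,-0.98,-0.1,0,0,0.261,0],[0.84,-0.98,-0.1,0,0,0.261,0],[0.84,-0.98,-0.1,0,0,0.261,0],[0.84,-0.98,-0.1,0,0,0.261,0],[0.84,-0.98,-0.1,0,0,0.261,0],[0.84,-0.98,-0.1,0,0,0.261,0],[0.84,-0.98,-0.1,0,0,0.261,0],[0.84,-0.98,-0.1,0,0,0.261,0],[0.84,-0.98,-0.1,0,0,0.261,0],[0.84,-0.98,-0.1,0,0,0.261,0]]
  newtons: 30

```text
clock: 1.1
eef_pos: [474.9, 167.2, 169.1]
eef_rot: [3.142, -0.0, -2.635]
wrist_force: [0.2, 0.8, 0.1]
finger_gap: 94.1
finger_force: 0.0
```

servo_tool:
  motion:
    - [[0.229,-0.269,0,0,0,0,0],[0.229,-0.269,0,0,0,0,0],[0.229,-0.269,0,0,0,0,0],[0.229,-0.269,0,0,0,0,0],[0.229,-0.269,0,0,0,0,0],[0.229,-0.269,0,0,0,0,0],[0.229,-0.269,0,0,0,0,0]]

```text
clock: 1.8
eef_pos: [588.0, 35.5, 169.3]
eef_rot: [3.141, -0.0, -2.635]
wrist_force: [0.5, -0.2, -0.4]
finger_gap: 94.0
finger_force: 0.0
```

Run:
```python
from h import *
s=manip.read_state(); print(s['eef_pos'],s['eef_rot'],s['joints'])
```

```text
[587.95514494  35.48793181 169.25466054] [ 3.14132175e+00 -2.86190441e-04 -2.63450264e+00] [-1.93622311e-03  4.16714864e-01  1.44900830e+00  1.01463142e-04
  1.27625142e+00 -2.07985200e+00]
```

servo_tool:
  motion:
    - [[0.003,-0.006,-0.1,0,0,0,0],[0.003,-0.006,-0.2,0,0,0,0],[0.003,-0.006,-0.234,0,0,0,0],[0.003,-0.006,-0.234,0,0,0,0],[0.003,-0.006,-0.234,0,0,0,0.5],[0.003,-0.006,-0.234,0,0,0,0.8],[0.003,-0.006,-0.234,0,0,0,1],[0.003,-0.006,-0.234,0,0,0,1],[0.003,-0.006,-0.234,0,0,0,1],[0.003,-0.006,-0.234,0,0,0,1]]
  newtons: 30

```text
clock: 2.8
eef_pos: [590.1, 31.6, 52.5]
eef_rot: [-3.141, 0.0, -2.635]
wrist_force: [0.1, -0.6, -0.3]
finger_gap: 49.4
finger_force: 0.0
```

servo_tool:
  motion:
    - [[0,0,0,0,0,0,1],[0,0,0,0,0,0,1],[0,0,0,0,0,0,1],[0,0,0,0,0,0,1]]

```text
clock: 3.2
eef_pos: [590.0, 31.6, 52.3]
eef_rot: [-3.142, -0.0, -2.635]
wrist_force: [-0.4, 0.1, 0.2]
finger_gap: 17.7
finger_force: 0.0
```

Run:
```python
from h import *
s=manip.read_state(); print(s['eef_pos'],s['eef_rot'],s['wrist_force'],s['moment'],s['finger_gap'])
c=cam('scene'); cv2.imwrite('pics/g1.png',cv2.resize(c['frame'][120:280,220:380],None,fx=3.5,fy=3.5,interpolation=cv2.INTER_CUBIC)[...,::-1])
```

```text
[590.02015511  31.56378623  52.30054766] [-3.14157612e+00 -2.06549087e-05 -2.63544446e+00] [-0.42430922  0.07623919  0.23208469] [0.04890171 0.00105569 0.04692992] 17.72500536422084
```

View pics/g1.png

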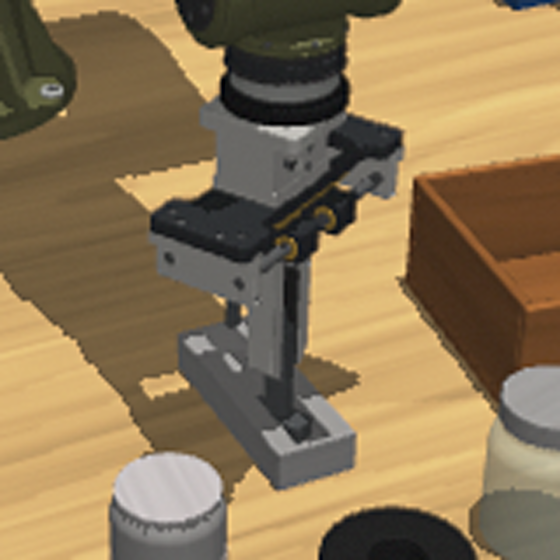

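The fingers straddle the shank at crop (280,330) and are still closing; the head shows in the slot at (295,428). Next I finish closing.

servo_tool:
  motion:
    - [[0,0,0,0,0,0,1],[0,0,0,0,0,0,1],[0,0,0,0,0,0,1],[0,0,0,0,0,0,1],[0,0,0,0,0,0,1]]

```text
clock: 3.75
eef_pos: [590.0, 31.6, 52.3]
eef_rot: [3.142, -0.0, -2.635]
wrist_force: [0.8, -0.2, -0.9]
finger_gap: 9.9
finger_force: 30.0
```

Run:
```python
from h import *
s=manip.read_state(); print(s['eef_pos'],s['wrist_force'],s['moment'],s['finger_gap'],s['finger_force'])
```

```text
[589.98136985  31.58085351  52.27657395] [ 0.75792588 -0.1831439  -0.94241576] [0.15791672 0.0143266  0.04231592] 9.850506312448566 29.999839584343135
```

servo_tool:
  motion:
    - [[0,0,0.006,0,0,0,1],[0,0,0.006,0,0,-0.04,1],[0,0,0.006,0,0,-0.08,1],[0,0,0.006,0,0,-0.12,1],[0,0,0.006,0,0,-0.164,1],[0,0,0.006,0,0,-0.164,1],[0,0,0.006,0,0,-0.164,1],[0,0,0.012,0,0,-0.164,1],[0,0,0.02,0,0,-0.164,1],[0,0,0.02,0,0,-0.164,1]]

```text
clock: 4.75
eef_pos: [590.4, 31.6, 63.2]
eef_rot: [-3.142, 0.001, 3.134]
wrist_force: [0.3, -1.2, -2.6]
finger_gap: 9.9
finger_force: 30.0
```

Run:
```python
from h import *
s=manip.read_state(); print(s['eef_pos'],s['wrist_force'],s['moment'],s['finger_gap'],s['finger_force'])
c=cam('scene'); cv2.imwrite('pics/g2.png',cv2.resize(c['frame'][170:280,240:350],None,fx=5,fy=5,interpolation=cv2.INTER_CUBIC)[...,::-1])
P=pts(c);F=c['frame'].astype(int);m=np.zeros(P.shape[:2],bool);m[190:275,255:330]=1
m&=(F.max(-1)-F.min(-1)<30)&(F.max(-1)>90)&(P[...,2]>18)&(P[...,2]<48)
print(np.median(P[m],0),cv2.minAreaRect(P[m][:,:2].astype(np.float32)))
```

```text
[590.40477716  31.56933497  63.15831244] [ 0.27451704 -1.17903329 -2.61642593] [-0.00554702 -0.0112786  -0.02778191] 9.903235470954405 29.999546973849647
[622.57389885  29.52913784  29.02548878] ((570.8981323242188, 32.24237060546875), (55.05906677246094, 151.19654846191406), 89.77182006835938)
```

View pics/g2.png

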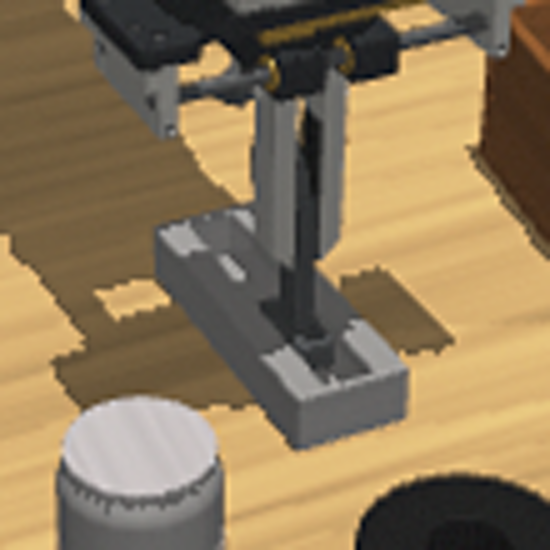

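Lifted 11 mm with only the hook's weight on the wrist, and the channel is still down, so the head is through the slot (crop (320,350)). I'll lift it out and carry it to the box.

servo_tool:
  motion:
    - [[0,0,0.06,0,0,0,1],[0,0,0.15,0,0,0,1],[0,0,0.235,0,0,0,1],[0,0,0.235,0,0,0,1],[-0.01,0.1,0.235,0,0,0,1],[-0.01,0.2,0.235,0,0,0,1],[-0.01,0.3,0.235,0,0,0,1],[-0.01,0.4,0.235,0,0,0,1],[-0.01,0.498,0.235,0,0,0,1],[-0.01,0.498,0.235,0,0,0,1]]

```text
clock: 5.8
eef_pos: [583.6, 285.8, 178.2]
eef_rot: [3.141, -0.001, 3.138]
wrist_force: [-0.6, -0.3, -2.3]
finger_gap: 9.9
finger_force: 30.0
```

servo_tool:
  motion:
    - [[0,0,0,0,0,0,1],[0,0,0,0,0,0,1],[0,0,0,0,0,0,1]]

```text
clock: 6.1
eef_pos: [585.3, 279.3, 179.7]
eef_rot: [-3.141, -0.0, 3.131]
wrist_force: [-0.2, 0.3, -1.5]
finger_gap: 10.1
finger_force: 30.0
```

Run:
```python
from h import *
s=manip.read_state(); print(s['eef_pos'],s['wrist_force'],s['finger_gap'],s['joints'])
c=cam('scene'); save(c,'g3.png')
```

```text
[585.29799434 279.29232301 179.72420425] [-0.1518595   0.29497741 -1.53851363] 10.05991426968067 [ 3.88798620e-01  5.41696314e-01  1.24148489e+00 -9.68086602e-05
  1.35859414e+00 -1.17143897e+00]
```

View pics/g3.png

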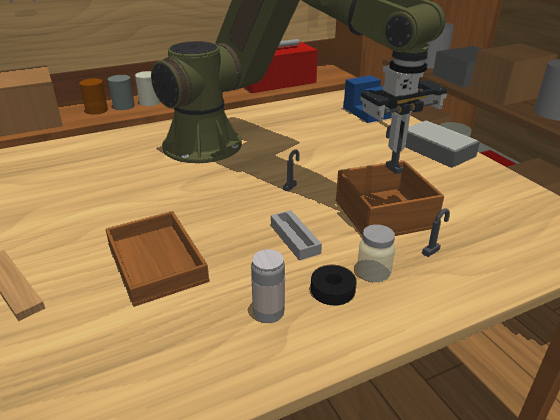

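The hook hangs over the box at pixel (397,165), and the channel at (297,234) is empty. Now I lower it and release.

servo_tool:
  motion:
    - [[0,0,-0.09,0,0,0,1],[0,0,-0.17,0,0,0,1],[0,0,-0.22,0,0,0,1],[0,0,-0.235,0,0,0,1],[0,0,-0.241,0,0,0,1],[0,0,-0.241,0,0,0,1],[0,0,-0.241,0,0,0,1],[0,0,-0.241,0,0,0,0.6],[0,0,-0.241,0,0,0,0.6],[0,0,-0.241,0,0,0,0.6]]

```text
clock: 7.15
eef_pos: [585.2, 280.7, 59.9]
eef_rot: [3.141, 0.001, 3.133]
wrist_force: [0.4, -0.4, 0.8]
finger_gap: 30.4
finger_force: 0.0
```

servo_tool:
  motion:
    - [[0,0,0,0,0,0,0.6],[0,0,0,0,0,0,0.6],[0,0,0,0,0,0,0.6],[0,0,0.08,0,0,0,0.6],[0,0,0.16,0,0,0,0.6],[0,0,0.25,0,0,0,0.5],[0,0,0.25,0,0,0,0.3],[0,0,0.25,0,0,0,0.1]]

```text
clock: 7.95
eef_pos: [585.2, 280.7, 185.1]
eef_rot: [3.141, 0.002, 3.133]
wrist_force: [-0.3, 0.4, 0.0]
finger_gap: 58.3
finger_force: 0.0
```

servo_tool:
  motion:
    - [[-0.03,-0.1,0,0,0,0,0],[-0.03,-0.2,0,0,0,0,0],[-0.03,-0.3,0,0,0,0,0],[-0.03,-0.4,0,0,0,0,0],[-0.03,-0.495,0,0,0,0,0],[-0.03,-0.495,0,0,0,0,0],[-0.03,-0.495,0,0,0,0,0],[-0.03,-0.495,0,0,0,0,0]]

```text
clock: 8.75
eef_pos: [569.8, 34.0, 183.5]
eef_rot: [3.141, -0.001, 3.133]
wrist_force: [-0.1, 1.3, 0.4]
finger_gap: 93.7
finger_force: 0.0
```

Run:
```python
from h import *
s=manip.read_state(); print(s['clock'],s['eef_pos'],s['eef_rot'],s['wrist_force'],s['finger_gap'])
c=cam('scene'); t=cam('top'); P=pts(t)
F=t['frame'].astype(int);m=np.zeros(P.shape[:2],bool);m[135:245,255:320]=1
m&=(F.max(-1)-F.min(-1)<30)&(F.max(-1)>90)&(P[...,2]>20)&(P[...,2]<34)
print(m.sum(),cv2.minAreaRect(P[m][:,:2].astype(np.float32)))
a=c['frame'][140:270,240:450]; b=t['frame'][120:260,90:330]
cv2.imwrite('pics/g4.png',np.vstack([cv2.resize(a,(480,297)),cv2.resize(b,(480,280))])[...,::-1])
```

```text
8.75 [569.75369278  34.03815613 183.45907859] [ 3.14143124e+00 -1.36228745e-03  3.13337221e+00] [-0.09035235  1.33397186  0.39472564] 93.68094945979371
206 ((554.2073974609375, 32.642887115478516), (53.68560791015625, 28.833818435668945), 88.92027282714844)
```

View pics/g4.png

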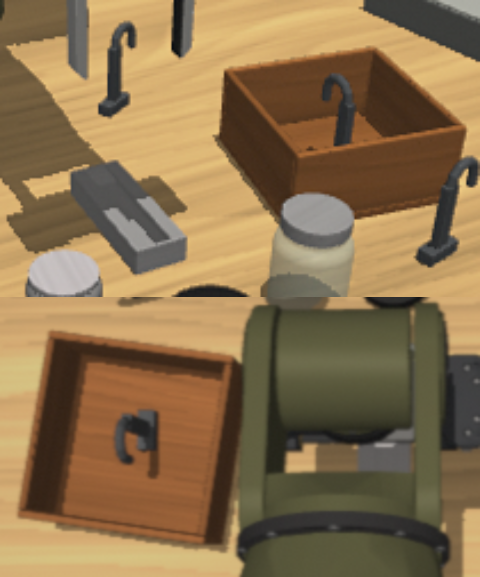

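The hook stands in the box (bottom half, pixel (135,435)) and the channel hasn't moved. Next, the channel.

servo_tool:
  motion:
    - [[0,-0.003,-0.1,0,0,0,0],[0,-0.003,-0.2,0,0,0,0],[0,-0.003,-0.3,0,0,0,0],[0,-0.003,-0.345,0,0,0,0],[0,-0.003,-0.356,0,0,0,0],[0,-0.003,-0.356,0,0,0,0.3],[0,-0.003,-0.356,0,0,0,0.6],[0,-0.003,-0.356,0,0,0,0.6],[0,-0.003,-0.356,0,0,0,0.6],[0,-0.003,-0.356,0,0,0,0.6]]
  newtons: 40

```text
clock: 9.85
eef_pos: [570.3, 31.6, 7.0]
eef_rot: [3.142, 0.001, 3.132]
wrist_force: [-0.0, 0.3, 0.6]
finger_gap: 57.4
finger_force: 0.0
```

servo_tool:
  motion:
    - [[0,0,0,0,0,0,0.6],[0,0,0,0,0,0,0.6],[0,0,0,0,0,0,0.6],[0,0,0.01,0,0,0,0.6],[0,0,0.01,0,0,0,0.6]]

```text
clock: 10.35
eef_pos: [570.0, 31.5, 11.5]
eef_rot: [-3.141, -0.0, 3.133]
wrist_force: [0.2, 0.6, -4.6]
finger_gap: 53.5
finger_force: 40.0
```

servo_tool:
  motion:
    - [[0,0,0.1,0,0,0,0.6],[0,0,0.2,0,0,0,0.6],[-0.02,-0.1,0.2,0,0,0.005,0.6],[-0.04,-0.2,0.2,0,0,0.014,0.6],[-0.06,-0.3,0.2,0,0,0.014,0.6],[-0.08,-0.4,0.2,0,0,0.014,0.6],[-0.1,-0.5,0.2,0,0,0.014,0.6],[-0.11,-0.6,0.2,0,0,0.014,0.6],[-0.11,-0.613,0.2,0,0,0.014,0.6],[-0.11,-0.613,0.2,0,0,0.014,0.6]]

```text
clock: 11.35
eef_pos: [514.2, -276.5, 110.7]
eef_rot: [3.141, -0.001, -3.11]
wrist_force: [0.7, 1.2, -4.3]
finger_gap: 53.8
finger_force: 40.0
```

servo_tool:
  motion:
    - [[0,0,0,0,0,0,0.6],[0,0,0,0,0,0,0.6]]

```text
clock: 11.55
eef_pos: [515.2, -273.6, 111.1]
eef_rot: [3.141, -0.0, -3.105]
wrist_force: [-0.4, -0.8, -4.3]
finger_gap: 53.3
finger_force: 40.0
```

Target TCP z is about 15.5 (floor 8 + 7), so I go down 95 mm.

servo_tool:
  motion:
    - [[0,0,-0.08,0,0,0,0.6],[0,0,-0.15,0,0,0,0.6],[0,0,-0.175,0,0,0,0.6],[0,0,-0.185,0,0,0,0.6],[0,0,-0.191,0,0,0,0.6],[0,0,-0.191,0,0,0,0.6],[0,0,-0.191,0,0,0,0.6],[0,0,-0.191,0,0,0,0.25],[0,0,-0.191,0,0,0,0.25],[0,0,-0.191,0,0,0,0.25]]

```text
clock: 12.55
eef_pos: [515.4, -275.1, 16.5]
eef_rot: [-3.141, 0.001, -3.107]
wrist_force: [-0.0, -1.2, 0.1]
finger_gap: 69.9
finger_force: 0.0
```

servo_tool:
  motion:
    - [[0,0,0,0,0,0,0.25],[0,0,0.02,0,0,0,0.25],[0,0,0.1,0,0,0,0.25],[0,0,0.2,0,0,0,0.25],[0,0,0.3,0,0,0,0.25],[-0.1,0.1,0.35,0,0,0,0.25],[-0.2,0.2,0.35,0,0,0,0.25],[-0.2,0.3,0.35,0,0,0,0.25],[-0.2,0.4,0.35,0,0,0,0.25],[-0.2,0.4,0.35,0,0,0,0.25]]

```text
clock: 13.55
eef_pos: [414.1, -72.9, 191.9]
eef_rot: [-3.141, 0.002, -3.107]
wrist_force: [0.9, 0.4, 0.2]
finger_gap: 70.5
finger_force: 0.0
```

Run:
```python
from h import *
s=manip.read_state(); print(s['clock'],s['eef_pos'],s['wrist_force'])
c=cam('scene'); t=cam('top'); P=pts(t)
F=t['frame'].astype(int);m=np.zeros(P.shape[:2],bool);m[165:270,400:472]=1
m&=(F.max(-1)-F.min(-1)<30)&(F.max(-1)>90)&(P[...,2]>22)&(P[...,2]<55)
print(m.sum(),np.median(P[m][:,2]) if m.sum() else '',cv2.minAreaRect(P[m][:,:2].astype(np.float32)))
q=P[130:250,90:220]; f=t['frame'][130:250,90:220].max(-1); k=(q[...,2]>20)&(f<75)&(abs(q[...,0]-574)<70)&(abs(q[...,1]-281)<70); print(k.sum(),q[k].mean(0))
save(c,'g5.png')
```

```text
13.55 [414.06452319 -72.91245914 191.93618255] [0.92266582 0.35332632 0.1855814 ]
1230 35.03194531331377 ((514.8115844726562, -274.81591796875), (149.9671173095703, 54.61548614501953), 1.816949486732483)
276 [577.41523714 277.32056533  69.45645274]
```

View pics/g5.png

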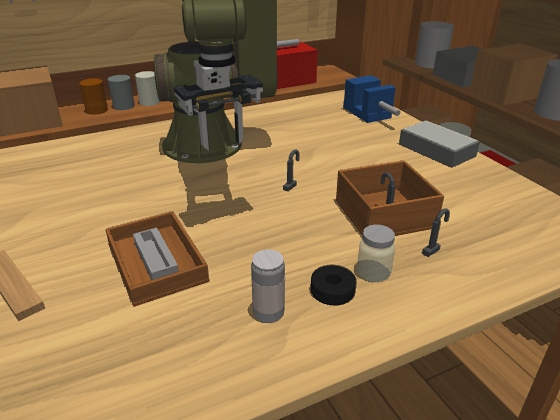

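The channel lies flat in the tray (155,252), with its top at 35 mm and centred within 1 mm. The hook stands in the box (390,190), and the bystanders haven't moved. Handing in.

```bash
python3 -c "
from cell import manip
print(manip.sign_off())"
```

```text
the job is handed in; nothing more can be done
None
```

The hook is standing in the square box and the channel is flat, slot up, on the tray floor, with the jar, can and wheel untouched; the job was handed in at about 14 s of the 64 s, and the sign-off gave no verdict.

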